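# Flux the hinge notch of a collar in the brazing hearth

## Task

Get the copper collar ready for brazing: turn the hearth's turntable (it has an upright peg for this) until the notch in the collar's rim faces squarely out of the hearth's opening. Then take the flux rod from its fork, dip its tip at least halfway down into the low, wide flux pot (not into the tall rinse pot), lightly touch the tip to the floor of the notch, and hang the rod back in the fork. Leave the notch facing out and do not shove or tip the pots.

Things in the scene. Friction and masses are not known exactly. Their poses are not given: they have to be found in the camera images.
- hearth: Brazing hearth, fixed: steel tray (x -107 to +155, y +-118, lip 10 mm high), pale side panels (y +-95 to +-112, x > -21), firebrick back, pale roof slab (x > -22, top 132 above bench), open at the front, so the collar is reached from above only at the front. Origin: on the bench, on the turntable's axis; -x points straight out of the opening.
- turntable (a joint): Turntable in the hearth, a steel disc 176 mm across, top 34 mm above the bench; rad. At 0 the notch faces squarely out of the opening; positive is anticlockwise seen from above (notch towards the robot's right). Starts between 1.2 and 1.8. Needs about 2 N at the peg and stays where it is left.
- peg_top (a point): Top centre of the turntable's upright steel turning peg: 12 mm thick, 78 mm from the axis, top 86 mm above the bench and 52 mm above the disc (foot flange 18 mm across, 5 mm high). Seen from above it is 1.0 rad clockwise of the notch. Push it sideways with the closed fingers; at joint 0 it is at x -42, y +66 mm in the hearth's frame.
- notch (a point): Centre of the floor of the notch in the top rim of the copper collar, a ring 86 mm across, 6 mm thick, 26 mm high, pinned on a pale pad on the turntable. The notch is 18 mm long round the rim, 9 mm deep, open inwards and outwards; its floor is 40 mm from the axis, 63 mm above the bench.
- fork_stand: Steel tool stand, fixed: base 100 x 80 mm, post (x = 42 mm, top 134 mm), level fork with its top 130 mm above the bench. Origin: on the bench below the middle of the hanging place; -x points out of the fork's open end. Slot 12 mm wide; two prongs 14 mm wide, 6 mm thick, x -23 to +23 mm.
- fork (a point): Middle of the hanging place of the fork, at the height of the prongs' top (130 mm above the bench). Room for the gripper is limited to the left front: a fixed wooden torch post, 285 mm high, stands at the bench's front edge, 0.38 m ahead of and 0.12 m left of the robot's axis.
- flux_rod: Flux rod, 198 mm long, about 70 g, hanging in the fork. Origin: centre of the underside of its steel flange (28 mm across, 4 mm thick), which rests on the prongs. z up: a square wooden handle 15 x 15 mm, sides along its x and y, 14 to 98 mm above the origin; below, a 6 mm steel stem with an 8 mm ball end. Lift it straight up, or 10 mm up and out of the open end.
- rod_tip (a point): Lowest point of the rod's ball end, 100 mm below the rod's origin.
- flux_pot: The low, wide open round pot, 76 mm across the mouth, 45 mm high, wall 5 mm, floor about 5 mm thick, 0.35 kg, loose on the bench. Origin: centre of its underside. It and the rinse pot may stand in each other's place.
- rinse_pot: The tall, narrower open round pot, 64 mm across the mouth, 90 mm high, loose on the bench; not to be used. Origin: centre of its underside.

How it is judged:
By the outcome, as a careful person would: the job done as asked, in the order asked, and still so for the second after the job is handed in, with the robot touching nothing.
It also fails if it takes over 59 s, if anything falls off the work surface, if the arm or the gripper's body presses on something with over 40 N, if the wrist force passes 120 N, or if a joint passes its speed limit or range.

## Robot

A 6-joint arm with a two-finger parallel gripper is mounted at the origin on a cart in front of the work surface, level with it; the furniture and walls round the work are solid. World frame = base frame: x ahead of the robot, y to its left, z up, the work surface at z = 0. Lengths are in mm, angles in degrees, forces in N, time in s.
With the tool pointing down it reaches from about 350 to 875 mm from the base axis. Payload 4.2 kg.
Tool frame: the origin (TCP) lies at the very end of the fingers, on their centre line; the grasp point (between the pads) lies 19 mm behind it (manip.pinch_z is the distance from the TCP to the grasp point, in mm); z points along the fingers, y is the line along which they close (so a half turn about z gives the same grasp; the last joint's range is limited). The gripper opens to 87 mm and grips with 3 to 60 N. Pads are 19 mm wide; open, the fingers measure 117 mm over their backs; the gripper's body (75 mm by 190 mm) begins 51 mm behind the grasp point.
Start: joints at [-53.537, 22.042, 0.453, 0, -68.411, -14.817], TCP at [230.561, -580.896, 183.15] pointing down, gripper open.
Joint ranges: [-179.83, 179.83], [-69.29, 118.12], [-61.27, 80.66], [-181.25, 117.63], [-171.15, -9.14], [-177.46, 177.46]. Speed limits (degrees/s): [159.86, 159.86, 180, 180, 180, 180].

## Interface

Orientations are given as [roll, pitch, yaw] about the fixed x, y, z axes, in that order (R = Rz(yaw) Ry(pitch) Rx(roll)).
In Python, from plant import manip, imaging gives the robot as it stands.
- The arm moves only by the shell command python3 -m jog 'ROWS' [FORCE]. ROWS is JSON, one flat list of numbers, 7 for each row, row after row: the shift along the world's x, y, z each as a share of 60 cm, from -1 to 1, then the turn, a rotation vector about the world's x, y, z each as a share of 60 degrees, from -1 to 1, then the opening, from 0 (shut) to 1 (fully open). A call has exactly 5 rows; each row shifts and turns the commanded pose from where the row before left it; what a row does not reach is not made up. A row lasts 1/8 s, in which the tool goes at most 62.5 mm and 10.7 degrees, less where a joint would pass 70% of its speed; a pose out of reach is approached as far as the arm can. A call with a number of a shift or a turn outside -1 to 1 is refused whole. A call with a gripper value outside its range is refused whole. The fingers move at their own pace and stop on an object; FORCE is the grip in N (left out, the last holds). Time passes only in rows, so rows that do not move let the fingers close, or fill a call up. It gives the time, the measured TCP pose, the force, the opening and the grip force at its end, in the units of the state.
- manip.state(): the state, without advancing time (a new reading comes with each control period).
- imaging.capture(name): name is "scene" or "top" or "wrist"; returns a dict with "pixels" (420x560x3 uint8, red, green, blue), "fovy" (degrees; the focal length in pixels is half the picture's height over the tangent of half this angle, whatever the lens; pixels are square), "cx", "cy" (the principal point, pixels), "T" (4x4, takes a point from camera to world coordinates); the wrist camera has in their place "hand_eye" (4x4, takes a point from camera to tool coordinates, whose origin is the TCP and whose axes are the flange's). Camera axes: x right, y up, looking along -z (the intrinsics and any distortion apply to the point x, -y, -z); pixel columns grow to the right and rows downward; lengths in mm; the calibration is good to about 2 mm. A picture is of the moment at which its call begins: read the wrist's pose just before it. There is no depth.
- manip.finish_job(): hands the job in; it is judged then, once.
The state is a dict: "clock": time; "joints": joint angles; "dq": joint speeds; "tau": joint torques, N m; "tool_pos": TCP position; "tool_rot": TCP orientation; "wrist_force": force on the tool from outside, world axes, zero at the start; "wrist_torque": the same for the moment, N m; "finger_gap": opening from 0.0 (shut) to 1.0 (fully open); "grasp_force": force on a finger pad.
Only numpy, scipy, OpenCV 4.12 (cv2) and the standard library are available. Lean on these libraries where they do the work, as an engineer would, in place of code of your own. Each camera call takes 0.05 s, during which the arm holds its last target. There are 200 camera calls.

## Working session

There is one attempt and no reset: what is moved stays moved. The work goes in short steps, Python scripts to look and compute and a shell command to move; the robot and the scene stay as the last step left them, time stands still between calls to the robot, and variables do not carry over. Pictures are saved under pics/ and viewed, at most 10 in all, crops included, and the job is handed in when it is done.

```bash
ls; mkdir -p pics
cat > h.py <<'E'
import numpy as np,cv2,json
from plant import manip,imaging
def grab(n,f):
    s=manip.state(); c=imaging.capture(n)
    cv2.imwrite(f'pics/{f}.png',c['pixels'][:,:,::-1])
    d={k:(v.tolist() if hasattr(v,'tolist') else v) for k,v in c.items() if k!='pixels'}
    d['tool_pos']=list(map(float,s['tool_pos']));d['tool_rot']=list(map(float,s['tool_rot']))
    json.dump(d,open(f'pics/{f}.json','w')); return c
E
python3 - <<'E'
from h import *
for n in('scene','top','wrist'):
    c=grab(n,n+'0'); print({k:(np.round(v,3).tolist() if k!='name' else v) for k,v in c.items() if k!='pixels'})
print(manip.state())
a=[cv2.imread(f'pics/{n}0.png') for n in('scene','top')]
E
```

```text
pics
{'fovy': 53.034, 'cx': 286.772, 'cy': 217.107, 'T': [[0.709, 0.34, -0.618, -111.348], [-0.705, 0.335, -0.625, -825.535], [-0.005, 0.879, 0.477, 575.784], [0.0, 0.0, 0.0, 1.0]]}
{'fovy': 52.093, 'cx': 274.749, 'cy': 209.995, 'T': [[0.026, 0.987, -0.157, 364.411], [-0.999, 0.029, 0.017, -204.935], [0.022, 0.157, 0.987, 947.626], [0.0, 0.0, 0.0, 1.0]]}
{'fovy': 58.728, 'cx': 280.79, 'cy': 209.408, 'hand_eye': [[0.001, 0.968, 0.25, 67.672], [1.0, -0.0, -0.0, 1.081], [-0.0, 0.25, -0.968, -202.309], [0.0, 0.0, 0.0, 1.0]]}
{'clock': 0.15, 'joints': array([-5.35366248e+01,  2.20792387e+01,  4.00045106e-01, -2.02673879e-02,
       -6.84102047e+01, -1.48174807e+01]), 'dq': array([-0.03511541, -0.18396978,  0.1564088 ,  0.19234043,  0.00210403,
        0.09864239]), 'tau': array([ 5.49412853e-04, -3.91053951e+01,  1.87586814e+01,  4.22223955e+00,
        1.23721981e-02, -1.39361282e-04]), 'tool_pos': array([ 230.38460022, -580.45585026,  182.34205705]), 'tool_rot': array([ 1.79908757e+02, -4.65557698e-03, -1.58361574e+02]), 'wrist_force': array([ 0.17343308, -0.06935244,  0.50982767]), 'wrist_torque': array([-0.01711398,  0.04272831, -0.02077971]), 'grasp_force': 0.0, 'finger_gap': 0.9988208032357413}
```

View pics/scene0.png

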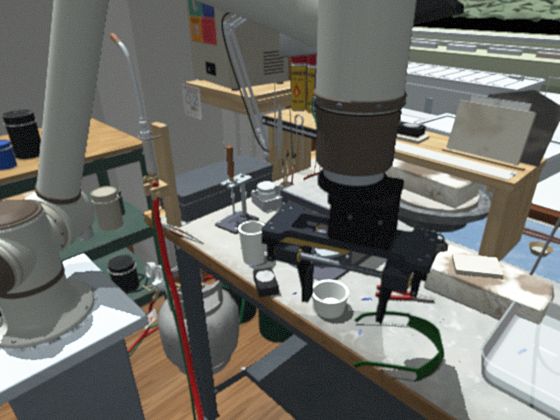

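View pics/top0.png

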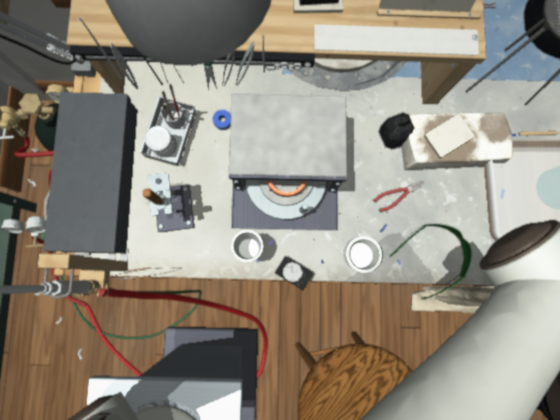

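Top: the hearth's roof is at about (288,135) and opens downwards in the picture (towards the robot). The fork stand is at (172,205), the rod's handle top at about (148,194), the tall pot at (248,247) and the low wide pot at (363,254).

```bash
cat >> h.py <<'E'
def load(f):
    d=json.load(open(f'pics/{f}.json'))
    if 'T' in d: T=np.array(d['T'])
    else:
        from scipy.spatial.transform import Rotation as R
        W=np.eye(4);W[:3,:3]=R.from_euler('xyz',d['tool_rot'],degrees=True).as_matrix();W[:3,3]=d['tool_pos']
        T=W@np.array(d['hand_eye'])
    return d,T
def ray(f,u,v,z):
    d,T=load(f); fl=210/np.tan(np.radians(d['fovy']/2))
    r=T[:3,:3]@np.array([(u-d['cx'])/fl,-(v-d['cy'])/fl,-1]); o=T[:3,3]
    return (o+r*(z-o[2])/r[2])
def proj(f,p):
    d,T=load(f); fl=210/np.tan(np.radians(d['fovy']/2))
    q=np.linalg.inv(T)@np.append(p,1); return d['cx']+fl*q[0]/-q[2], d['cy']-fl*q[1]/-q[2]
E
python3 - <<'E'
from h import *
print(json.load(open('pics/top0.json')).keys())
t=cv2.imread('pics/top0.png')
cr=t[85:285,130:400]
a=cv2.resize(cr,None,fx=2.9,fy=2.9,interpolation=cv2.INTER_CUBIC); cv2.imwrite('pics/c1.png',a)
s=cv2.imread('pics/scene0.png')[130:330,150:350]
cv2.imwrite('pics/c2.png',cv2.resize(s,None,fx=3,fy=3,interpolation=cv2.INTER_CUBIC))
E
```

```text
dict_keys(['fovy', 'cx', 'cy', 'T', 'tool_pos', 'tool_rot'])
```

View pics/c1.png

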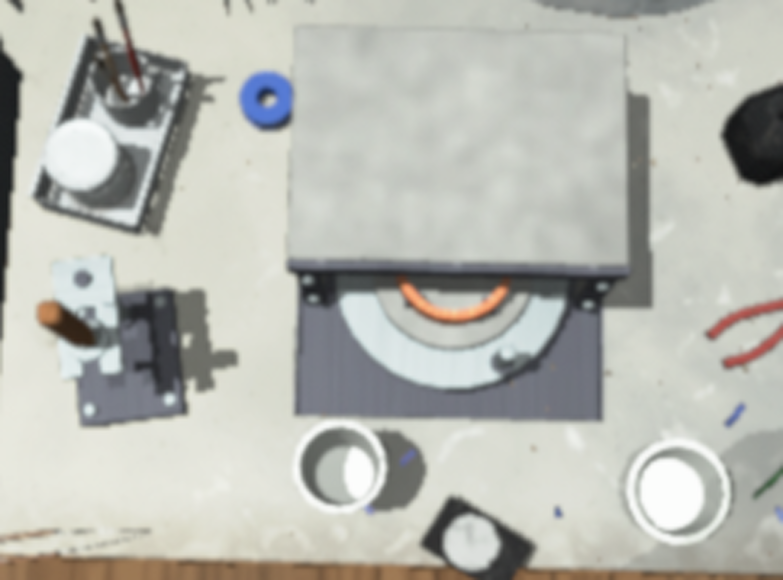

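View pics/c2.png

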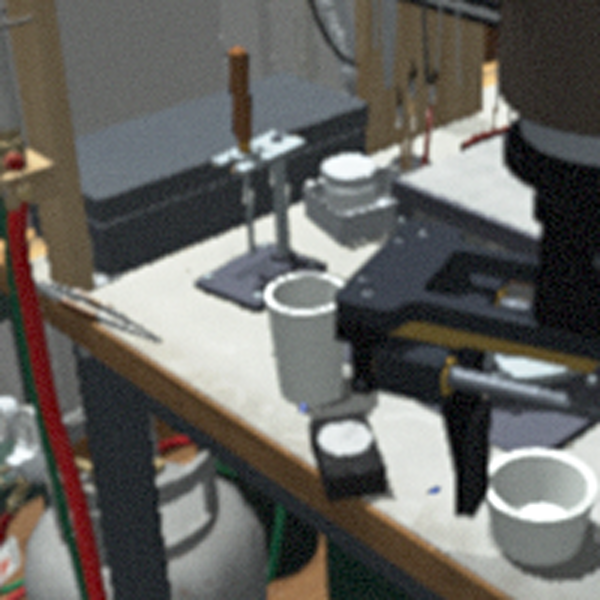

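Run:
```python
from h import *
def P(x,y,z,n):
    p=ray('top0',130+(x+.5)/2.9-.5,85+(y+.5)/2.9-.5,z); print(n,p.round(1)); return p
P(288,262,132,'roofL');P(627,267,132,'roofR');P(293,27,132,'roofBL');P(625,35,132,'roofBR')
P(295,413,10,'trayL');P(602,418,10,'trayR')
P(506,353,86,'pegtop')
P(84,278,130,'post');P(63,377,130,'prongL');P(120,373,130,'prongR');P(113,257,130,'forkbackR');P(55,262,130,'forkBL')
P(48,312,98+130,'handletop')
P(82,425,4,'base FL');P(187,412,4,'baseFR');P(173,288,4,'baseBR')
P(340,466,90,'rinse');P(679,491,45,'flux')
# disc ellipse bottom
P(453,388,34,'disc front'); P(455,318,72,'collar front')
```

```text
roofL [ 560.3 -128.6  132. ]
roofR [ 564.  -356.5  132. ]
roofBL [ 726.8 -124.9  132. ]
roofBR [ 729.2 -355.1  132. ]
trayL [ 472.9 -127.4   10. ]
trayR [ 475.7 -360.1   10. ]
pegtop [ 510.7 -279.8   86. ]
post [545.6   7.  130. ]
prongL [478.5  16.2 130. ]
prongR [482.2 -21.  130. ]
forkbackR [560.6 -11.3 130. ]
forkBL [555.9  27.  130. ]
handletop [502.9   1.1 228. ]
base FL [459.8  33.4   4. ]
baseFR [472.  -45.1   4. ]
baseBR [567.8 -29.1   4. ]
rinse [ 427.9 -166.4   90. ]
flux [ 419.9 -410.5   45. ]
disc front [ 492.1 -245.4   34. ]
collar front [ 537.4 -244.    72. ]
```

```bash
python3 -m jog '[0.04,0.053,0.008,0,0,-0.061,0.4, 0.04,0.053,0.008,0,0,-0.061,0.4, 0.04,0.053,0.008,0,0,-0.061,0.4, 0.04,0.053,0.008,0,0,-0.061,0.4, 0.04,0.053,0.008,0,0,-0.061,0.4]' 20
python3 -m jog '[0.04,0.053,0.008,0,0,-0.061,0.4, 0.04,0.053,0.008,0,0,-0.061,0.4, 0.04,0.053,0.008,0,0,-0.061,0.4, 0.04,0.053,0.008,0,0,-0.061,0.4, 0,0,0,0,0,0,0.4]'
python3 - <<'E'
from h import *
s=manip.state();print(s['tool_pos'],s['tool_rot'],s['finger_gap'])
grab('wrist','w1');grab('top','t1')
print(proj('w1',[510.7,-279.8,86]),proj('w1',[580,-243,72]))
w=cv2.imread('pics/w1.png');t=cv2.imread('pics/t1.png')
cv2.imwrite('pics/c3.png',w)
E
```

```text
clock: 0.78
tool_pos: [351.1, -420.6, 207.0]
tool_rot: [180.0, -0.0, -176.8]
wrist_force: [0.6, 0.3, 0.4]
finger_gap: 0.517
grasp_force: 0.0
clock: 1.4
tool_pos: [447.8, -293.1, 226.5]
tool_rot: [180.0, 0.0, 168.9]
wrist_force: [-0.6, -0.2, 0.3]
finger_gap: 0.402
grasp_force: 0.0
[ 447.84701795 -293.0793317   226.45199723] [1.79989765e+02 2.81111070e-02 1.68915731e+02] 0.40164854311700454
(np.float64(305.30114012357217), np.float64(248.22945679494632)) (np.float64(350.4712740482279), np.float64(298.16847515505435))
```

View pics/w1.png

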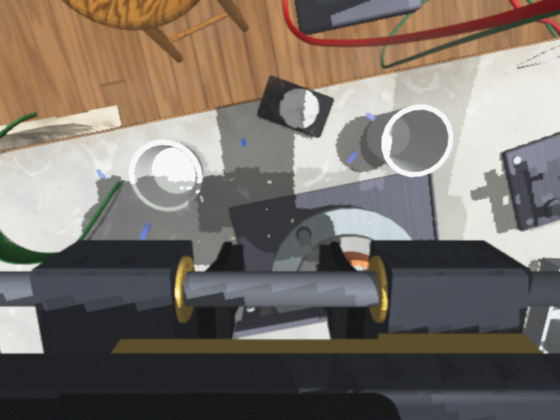

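Run:
```python
from h import *
print('flux',ray('w1',165.5,175.5,45),'rinse',ray('w1',417,140.5,90),'peg',ray('w1',304,234,86), proj('w1',[474.3,-243.7,10]))
w=cv2.imread('pics/w1.png')[195:275,240:440]
cv2.imwrite('pics/c3.png',cv2.resize(w,None,fx=4,fy=4,interpolation=cv2.INTER_CUBIC))
```

```text
flux [ 419.56092221 -408.16816448   45.        ] rinse [ 427.64211876 -163.72912452   90.        ] peg [ 496.11418625 -278.47306018   86.        ] (np.float64(326.542700483423), np.float64(189.76382850740436))
```

View pics/c3.png

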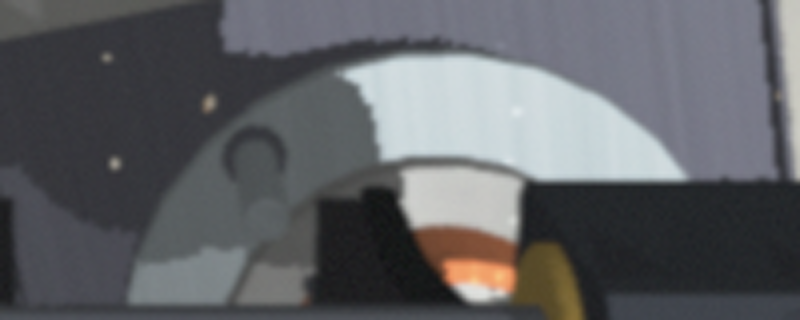

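The crop shows the peg's foot at picture (303,234) and its top at about (306,249), which matches the top camera. I'll go down over the peg.

```bash
python3 -m jog '[0.0525,0.0117,-0.083,0,0,0,0.4, 0.0525,0.0117,-0.083,0,0,0,0.4, 0,0,-0.04,0,0,0,0.4, 0,0,-0.04,0,0,0,0.4, 0,0,0,0,0,0,0.4]' 20
python3 -m jog '[0,0,0,0,0,0,0.0, 0,0,0,0,0,0,0.0, 0,0,0,0,0,0,0.0, 0,0,0,0,0,0,0.0, 0,0,0,0,0,0,0.0]' 15
```

```text
clock: 2.12
tool_pos: [507.1, -281.1, 76.5]
tool_rot: [180.0, -0.3, 168.6]
wrist_force: [-1.5, 0.4, -0.3]
finger_gap: 0.401
grasp_force: 0.0
clock: 2.75
tool_pos: [509.6, -280.6, 79.0]
tool_rot: [-180.0, 0.0, 168.7]
wrist_force: [-0.7, -0.6, 0.3]
finger_gap: 0.012
grasp_force: 0.0
```

Run:
```python
from h import *
grab('scene','s2');grab('top','t2');grab('wrist','w2')
p=(511,-279.5,86)
im=[]
for n in('s2','t2','w2'):
    u,v=map(int,proj(n,p)); print(n,u,v)
    a=cv2.imread(f'pics/{n}.png'); a=cv2.copyMakeBorder(a,60,60,60,60,cv2.BORDER_CONSTANT)[v:v+120,u-10:u+130]
    im.append(cv2.resize(a,(350,300),interpolation=cv2.INTER_CUBIC))
w=cv2.resize(cv2.imread('pics/w2.png'),(350,300))
cv2.imwrite('pics/c4.png',np.vstack([np.hstack(im[:2]),np.hstack([im[2],w])]))
```

```text
s2 312 232
t2 304 206
w2 281 243
```

View pics/c4.png

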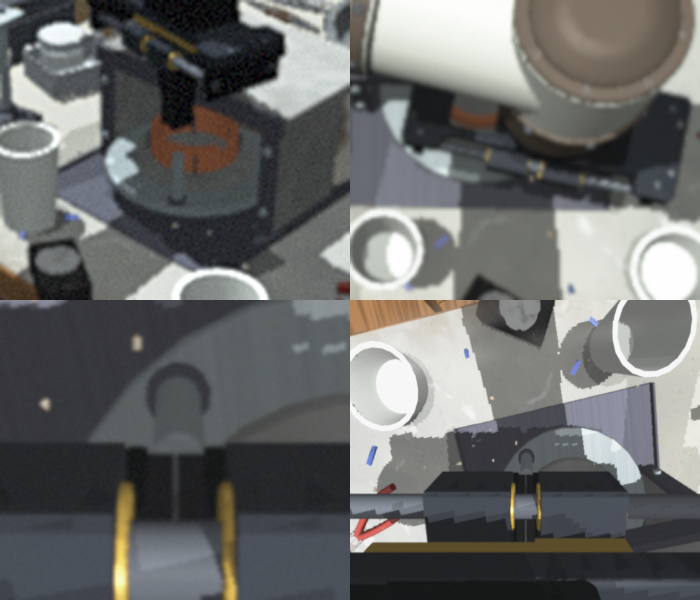

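Run:
```python
from h import *
print(manip.state()['tool_pos'])
print('foot w1',ray('w1',303.5,233.7,39),'top w1',ray('w1',306.5,248.7,86))
print('foot w2',ray('w2',281-60+10+178/2.5-10-10,243-60+95/2.5,39))
print('s2 top',ray('s2',313.2,234,86),'t0 top',ray('top0',304.8,207.4,86))
tc=[509.6,-280.6,79]
for n in('s2','w2'): print(n,proj(n,tc))
print('tip s2 at z79,85,90,95',[ray('s2',314,222,z).round(1) for z in(79,90,100)])
```

```text
[ 509.57591569 -280.61352311   78.75436187]
foot w1 [ 511.46538698 -278.88623112   39.        ] top w1 [ 511.40361859 -278.73846357   86.        ]
foot w2 [ 512.09363902 -278.9685151    39.        ]
s2 top [ 508.86804315 -283.93357883   86.        ] t0 top [ 508.64617375 -281.12572494   86.        ]
s2 (np.float64(312.2517084363959), np.float64(235.99264036456242))
w2 (np.float64(278.8199059262982), np.float64(237.0319286798877))
tip s2 at z79,85,90,95 [array([ 561.3, -239.6,   79. ]), array([ 546.4, -252.6,   90. ]), array([ 532.9, -264.4,  100. ])]
```

Run:
```python
from h import *
s=cv2.cvtColor(cv2.imread('pics/s2.png'),cv2.COLOR_BGR2GRAY)
print('cols 300..330 step3; rows 205..245')
for v in range(205,250,2): print(v,s[v,300:330:3])
w=cv2.cvtColor(cv2.imread('pics/w2.png'),cv2.COLOR_BGR2GRAY)
print('w2 cols 262..298')
for v in range(222,262,2): print(v,w[v,262:300:3])
```

```text
cols 300..330 step3; rows 205..245
205 [55 44 14 27  1 16 10 43  7 32]
207 [67 64 25  8 24  5 15 42 19 38]
209 [62 57 37 22 17 16  1 45 23 16]
211 [65 66 43 15 15 15  5 42 22 24]
213 [72 70 46 26 20  3 25 48 42 42]
215 [69 66 42 26 10 19 28 73 57 44]
217 [61 63 37 20 18 25 28 76 71 69]
219 [68 63 49 22  3 13  8 73 73 73]
221 [67 71 54 26 14 10 32 76 71 64]
223 [77 68 66 62 42 62 63 71 76 72]
225 [68 64 66 77 74 77 71 70 70 72]
227 [59 66 68 69 65 76 76 75 72 65]
229 [56 70 69 70 70 69 68 76 73 73]
231 [60 63 70 73 68 71 74 70 70 70]
233 [67 65 65 66 76 76 69 72 77 72]
235 [68 65 68 69 80 76 74 70 76 73]
237 [73 75 67 66 80 76 76 75 77 73]
239 [73 68 75 72 81 78 72 70 68 71]
241 [75 80 74 74 82 69 71 68 74 74]
243 [81 73 73 75 80 72 70 69 68 68]
245 [78 77 75 73 81 73 73 70 70 75]
247 [78 75 77 73 81 77 71 69 73 72]
249 [74 81 78 74 79 75 75 76 76 72]
w2 cols 262..298
222 [96 94 90 55 77 81 83 84 82 82 57 86 98]
224 [96 96 91 58 79 81 83 83 82 82 58 86 99]
226 [95 97 96 61 80 82 83 84 83 84 61 92 96]
228 [96 95 96 75 80 80 84 84 84 82 76 96 97]
230 [95 94 96 92 84 82 83 83 83 83 91 97 98]
232 [97 94 95 93 83 83 84 84 83 83 92 97 97]
234 [95 95 95 94 82 81 85 84 83 82 89 97 97]
236 [95 95 95 93 81 84 94 93 89 82 87 96 97]
238 [ 95  94  95  93  83  92 100 100  98  87  88  97  97]
240 [88 87 90 93 91 95 95 97 95 95 84 89 86]
242 [46 37 43 90 95 95 95 95 94 94 66 36 38]
244 [21 22 21 61 67 67 75 66 64 64 49 24 26]
246 [29 25 25 31 32 28 55 34 31 31 27 24 23]
248 [21 23 25 30 30 30 54 35 30 33 25 22 23]
250 [28 21 23 32 31 30 54 31 31 31 30 26 23]
252 [28 26 26 33 28 29 53 34 32 32 27 20 22]
254 [25 19 24 30 29 31 52 34 30 30 30 23 26]
256 [70 26 26 31 29 28 52 34 31 32 25 25 32]
258 [99 31 26 32 29 31 53 34 30 29 32 25 53]
260 [114  40  25  32  29  29  49  31  30  31  28  28  60]
```

Run:
```python
from h import *
print([a for a in dir(manip) if a[0]!='_'],manip.pinch_z)
for h in(0,20,40):
  for s in(1,-1):
    print(h,s,proj('scene0',np.array([230.4,-580.5,182.3+h])+s*44*np.array([-.369,.93,0])))
```

```text
['IKError', 'finish_job', 'pinch_z', 'state'] 18.700000000000003
0 1 (np.float64(309.7487551061814), np.float64(320.52006631091535))
0 -1 (np.float64(374.42100082663956), np.float64(339.3498641422989))
20 1 (np.float64(310.0641161536383), np.float64(309.03102505669807))
20 -1 (np.float64(375.92576825163076), np.float64(327.5249938631087))
40 1 (np.float64(310.3904482462925), np.float64(297.14229337815493))
40 -1 (np.float64(377.48602509936626), np.float64(315.2640726600878))
```

The fixed camera and the wrist camera both put the real fingertips about 38 mm above the reported TCP, and the fingers closed on nothing 7 mm below the peg's top, so they were above it. I'll work with that offset: open, go 42 mm lower and close, while watching the force.

```bash
python3 -m jog '[0.0025,0.0015,0,0,0,0,0.4, 0,0,0,0,0,0,0.4, 0,0,0,0,0,0,0.4, 0,0,-0.015,0,0,0,0.4, 0,0,-0.015,0,0,0,0.4]' 15
python3 -m jog '[0,0,-0.015,0,0,0,0.4, 0,0,-0.015,0,0,0,0.4, 0,0,-0.01,0,0,0,0.4, 0,0,0,0,0,0,0.0, 0,0,0,0,0,0,0.0]' 15
python3 -m jog '[0,0,0,0,0,0,0.0, 0,0,0,0,0,0,0.0, 0,0,0,0,0,0,0.0, 0,0,0,0,0,0,0.0, 0,0,0,0,0,0,0.0]' 15
```

```text
clock: 3.52
tool_pos: [510.8, -279.7, 60.0]
tool_rot: [180.0, -0.0, 168.7]
wrist_force: [0.4, 0.5, 0.2]
finger_gap: 0.387
grasp_force: 0.0
clock: 4.15
tool_pos: [511.3, -279.9, 37.0]
tool_rot: [-180.0, 0.0, 168.7]
wrist_force: [0.7, 0.4, -0.4]
finger_gap: 0.254
grasp_force: 0.0
clock: 4.78
tool_pos: [511.1, -280.0, 37.2]
tool_rot: [-180.0, 0.0, 168.7]
wrist_force: [-1.3, -2.0, 2.9]
finger_gap: 0.126
grasp_force: 15.0
```

The gap of 11 mm and the 15 N grip confirm that the peg is held and that the offset is real. Next I'll swing it along the arc.

```bash
python3 -m jog '[-0.0077,0.0177,0.003,0,0,0,0, -0.005,0.0183,0,0,0,0,0, -0.0022,0.0192,0,0,0,0,0, 0.0007,0.019,0,0,0,0,0, 0.0035,0.019,0,0,0,0,0]'
python3 -m jog '[0.0062,0.018,0,0,0,0,0, 0.0088,0.0172,0,0,0,0,0, 0.0112,0.0155,0,0,0,0,0, 0.0134,0.0138,0,0,0,0,0, 0,0,0,0,0,0,0]'
python3 -m jog '[0.005,0.0038,0,0,0,0,0, 0.005,0.0038,0,0,0,0,0, 0.005,0.0038,0,0,0,0,0, 0,0,0,0,0,0,0, 0,0,0,0,0,0,0]'
```

```text
clock: 5.4
tool_pos: [500.4, -223.1, 37.1]
tool_rot: [-180.0, -0.5, 168.6]
wrist_force: [-4.6, -3.5, -2.5]
finger_gap: 0.127
grasp_force: 15.0
clock: 6.02
tool_pos: [527.8, -183.2, 37.2]
tool_rot: [179.9, -0.2, 168.7]
wrist_force: [-3.4, 5.0, -7.1]
finger_gap: 0.131
grasp_force: 15.0
clock: 6.65
tool_pos: [535.8, -177.7, 37.2]
tool_rot: [180.0, -0.2, 168.7]
wrist_force: [-4.6, 3.2, -9.4]
finger_gap: 0.127
grasp_force: 15.0
```

```bash
python3 -m jog '[0,0,0,0,0,0,0.3, 0,0,0,0,0,0,0.3, 0,0,0,0,0,0,0.3, 0,0,0.05,0,0,0,0.3, 0,0,0.1,0,0,0,0.6]'
python3 -m jog '[0,0,0.1,0,0,0,0.6, 0.002,0.02,0.09,0,0,0.06,0.6, 0.002,0.085,0,0,0,0.09,0.6, 0.002,0.095,0,0,0,0.09,0.6, 0.002,0.098,0,0,0,0.087,0.6]'
python3 -m jog '[0,0,0,0,0,0,0.6, 0,0,0,0,0,0,0.6, 0,0,0,0,0,0,0.6, 0,0,0,0,0,0,0.6, 0,0,0,0,0,0,0.6]'
python3 - <<'E'
from h import *
s=manip.state();print(s['tool_pos'],s['tool_rot'])
grab('wrist','w3');grab('top','t3');grab('scene','s3')
print(proj('t3',[541,-243,63]),proj('w3',[503.3,1,228]),proj('w3',[503.3,1,130]))
t=cv2.imread('pics/t3.png')[165:230,235:345]; w=cv2.imread('pics/w3.png')[60:300,130:430]
cv2.imwrite('pics/c5.png',np.hstack([cv2.resize(t,(440,260),interpolation=cv2.INTER_CUBIC),cv2.resize(w,(325,260))]))
E
```

```text
clock: 7.28
tool_pos: [536.6, -178.4, 128.1]
tool_rot: [-180.0, -0.2, 168.7]
wrist_force: [0.9, -0.6, -0.3]
finger_gap: 0.349
grasp_force: 0.0
clock: 7.9
tool_pos: [543.0, 1.9, 244.0]
tool_rot: [-180.0, 0.2, -171.5]
wrist_force: [0.6, -0.4, -0.5]
finger_gap: 0.597
grasp_force: 0.0
clock: 8.52
tool_pos: [542.2, -0.3, 242.5]
tool_rot: [-180.0, 0.0, -171.8]
wrist_force: [-0.6, -0.2, 0.2]
finger_gap: 0.598
grasp_force: 0.0
[ 5.42238449e+02 -3.02588038e-01  2.42549150e+02] [-1.79998237e+02  2.79057725e-03 -1.71756180e+02]
(np.float64(285.9070175979261), np.float64(193.44663458436793)) (np.float64(290.53841992171044), np.float64(165.67981183617763)) (np.float64(287.5411917418693), np.float64(149.73468090932863))
```

View pics/c5.png

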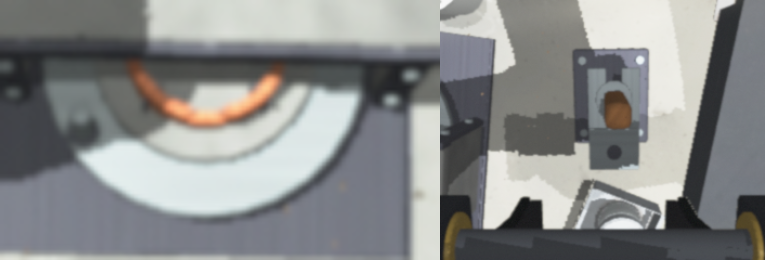

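Run:
```python
from h import *
w=cv2.cvtColor(cv2.imread('pics/w3.png'),cv2.COLOR_BGR2HSV)
m=cv2.inRange(w,(3,90,60),(20,255,255)); m[:,:260]=0;m[:,330:]=0;m[:100]=0;m[240:]=0
ys,xs=np.where(m);print('handle bbox',xs.min(),xs.max(),ys.min(),ys.max())
for v in range(ys.min(),ys.max()+1,3):
    r=xs[ys==v]; print(v,r.min(),r.max(),w[v,r.min():r.max()+1:3,2])
t=cv2.imread('pics/t3.png');hs=cv2.cvtColor(t,cv2.COLOR_BGR2HSV)
print('collar HSV rows 180..204, per row sat>100 spans')
for v in range(178,204): print(v,' '.join('%3d'%a for a in hs[v,264:312:2,1]),'|',' '.join('%3d'%a for a in hs[v,264:312:2,2]))
g=cv2.cvtColor(t,cv2.COLOR_BGR2GRAY)
print('peg');print(g[186:206,246:266])
```

```text
handle bbox 282 305 145 178
145 286 296 [74 74 75 77]
148 283 298 [72 72 73 72 74 75]
151 283 300 [71 70 71 71 73 75]
154 283 302 [71 70 75 81 85 82 79]
157 283 304 [ 77  91 102 109 115 109 105 103]
160 283 305 [ 83 102 116 122 120 115 118 108]
163 283 305 [ 86 110 125 124 118 121 120 110]
166 283 305 [ 92 113 125 118 117 122 121 111]
169 283 305 [ 95 116 118 114 119 123 119 112]
172 283 305 [100 110 112 115 120 121 122 109]
175 284 304 [ 95 102 108 110 112 117 110]
178 289 299 [93 93 95 96]
collar HSV rows 180..204, per row sat>100 spans
178  33  23  17  24  23  27  30  27  26  30  29  26  28  27  27  25  27  27  24  26  26  26  25  27 |  46  45  45  54  78  85  86  94 100 103 106 109 110 103 105 104 103 104 105 107 107 107 103 103
179  16  16  53  15  22  23  23  25  24  24  23  23  26  20  20  20  24  24  20  19  15  19  27  27 |  49  47  53  51  57  56  56  61  64  65  67  67  68  63  64  64  64  63  65  66  66  68  67  67
180   8  54 111  52   4   8   9   4   4   4   4   9   9   4   4   0   5   5  10  19  71  23  10  15 |  63  66  78  69  62  61  60  60  61  61  62  58  58  57  
[... 5597 characters left out ...]
 127 125
  120 108]
 [ 67  66  67  71  80  82  72  68  70  70  69  67  67  84 113 126 129 129
  128 123]
 [ 68  66  66  68  70  71  69  68  68  69  68  67  73  95 120 129 134 143
  148 148]
 [ 68  66  67  67  67  69  73  75  73  71  72  76  91 111 128 143 158 184
  197 199]
 [ 68  66  66  68  67  69  77  88  91  89  92 105 127 142 157 183 203 221
  227 229]
 [ 67  66  66  68  67  67  73  93 115 129 136 152 181 196 205 221 228 232
  233 233]
 [ 67  66  67  67  68  67  69  93 139 176 194 205 222 228 230 232 234 234
  234 234]
 [ 68  67  66  67  68  68  70  89 135 187 218 229 233 234 234 234 234 234
  233 233]
 [ 68  67  68  70  75  78  82  94 111 153 199 226 233 234 234 234 234 233
  233 233]]
```

Run:
```python
from h import *
print('handle',ray('w3',294.2,167,228)); print('peg',ray('t3',255,194,86)); print('notch',ray('t3',286.4,193.4,63))
print('rod flange/fork top0', ray('top0',130+92/2.9,85+335/2.9,134))
C=np.array([580.5,-243.3]);p=ray('t3',255,194,86)[:2]-C;print(np.degrees(np.arctan2(p[1],p[0])),np.hypot(*p))
```

```text
handle [503.75563213   3.22826155 228.        ]
peg [ 533.33944662 -178.93814383   86.        ]
notch [ 541.13118807 -244.03300983   63.        ]
rod flange/fork top0 [505.81955577  -2.5648314  134.        ]
126.23175174763705 79.7907659108223
```

Top view: the notch is at crop (204,112), about picture (286.4,193), centred on the collar's front to within about 1°. Wrist view: the rod handle's top is at about (294,167), with its sides lined up with the tool. Next I'll grasp the rod.

```bash
python3 -m jog '[-0.0325,0.002,0,0,0,0,0.6, -0.0325,0.002,0,0,0,0,0.6, 0,0,-0.055,0,0,0,0.6, 0,0,-0.055,0,0,0,0.6, 0,0,-0.055,0,0,0,0.6]' 25
python3 -m jog '[0,0,0,0,0,0,0.6, 0,0,0,0,0,0,0, 0,0,0,0,0,0,0, 0,0,0,0,0,0,0, 0,0,0,0,0,0,0]' 25
python3 -m jog '[0,0,0,0,0,0,0, 0,0,0,0,0,0,0, 0,0,0.01,0,0,0,0, 0,0,0.01,0,0,0,0, 0,0,0,0,0,0,0]' 25
python3 - <<'E'
from h import *
print(manip.state()['wrist_force'])
grab('scene','s4');grab('top','t4')
E
```

```text
clock: 9.3
tool_pos: [503.3, 2.9, 142.9]
tool_rot: [180.0, 0.1, -171.7]
wrist_force: [0.2, 0.4, -0.4]
finger_gap: 0.599
grasp_force: 0.0
clock: 9.93
tool_pos: [503.4, 3.0, 144.1]
tool_rot: [180.0, 0.1, -171.7]
wrist_force: [0.0, 0.3, 0.1]
finger_gap: 0.227
grasp_force: 0.0
clock: 10.55
tool_pos: [503.7, 3.0, 156.2]
tool_rot: [180.0, 0.1, -171.7]
wrist_force: [-0.1, -0.2, -1.3]
finger_gap: 0.17
grasp_force: 25.0
[-0.13182442 -0.15277998 -1.26043736]
```

```bash
python3 -m jog '[0,0,0.04,0,0,0,0, 0,0,0.055,0,0,0,0, 0,0,0.055,0,0,0,0, 0,0,0.015,0,0,0,0, -0.01,-0.04,0,0,0,0,0]'
python3 -m jog '[-0.0174,-0.08,0,0,0,0,0, -0.0174,-0.085,0,0,0,0,0, -0.0174,-0.085,0,0,0,0,0, -0.0174,-0.085,0,0,0,0,0, -0.0174,-0.085,0,0,0,0,0]'
python3 -m jog '[-0.0174,-0.085,0,0,0,0,0, -0.0174,-0.085,0,0,0,0,0, -0.008,-0.05,0,0,0,0,0, 0,0,0,0,0,0,0, 0,0,0,0,0,0,0]'
python3 - <<'E'
from h import *
s=manip.state();print(s['tool_pos'],s['tool_rot'],s['wrist_force'])
grab('scene','s5');grab('top','t5');grab('wrist','w5')
p=np.array(s['tool_pos'])
for n in('s5','w5'): print(n,'tip',proj(n,p-[0,0,114]),'flange',proj(n,p-[0,0,14]),'pot',proj(n,[419.7,-409.5,45]))
a=cv2.imread('pics/s5.png')[150:390,180:420];b=cv2.imread('pics/w5.png')
cv2.imwrite('pics/c6.png',np.hstack([cv2.resize(a,(400,400),interpolation=cv2.INTER_CUBIC),cv2.resize(b[50:330,140:420],(400,400))]))
E
```

```text
clock: 11.28
tool_pos: [497.3, -20.4, 254.2]
tool_rot: [180.0, 0.0, -171.6]
wrist_force: [0.2, -0.4, -1.2]
finger_gap: 0.17
grasp_force: 25.0
clock: 11.9
tool_pos: [443.9, -274.3, 253.1]
tool_rot: [179.9, -0.1, -171.7]
wrist_force: [1.0, 0.1, -1.0]
finger_gap: 0.167
grasp_force: 25.0
clock: 12.52
tool_pos: [418.9, -404.5, 253.3]
tool_rot: [179.9, -0.1, -171.7]
wrist_force: [0.6, 0.8, -1.2]
finger_gap: 0.171
grasp_force: 25.0
[ 418.93963501 -404.47060242  253.3487696 ] [ 1.79897661e+02 -7.92360272e-02 -1.71686744e+02] [ 0.55553906  0.83540932 -1.24496714]
s5 tip (np.float64(329.4459523078738), np.float64(249.96537294198717)) flange (np.float64(331.86761107652904), np.float64(202.82142725312644)) pot (np.float64(329.58548403657244), np.float64(290.5028966462587))
w5 tip (np.float64(278.94488515834934), np.float64(193.43882206295663)) flange (np.float64(278.320500512601), np.float64(227.58294248638083)) pot (np.float64(274.69599685575304), np.float64(175.8378652955398))
```

View pics/c6.png

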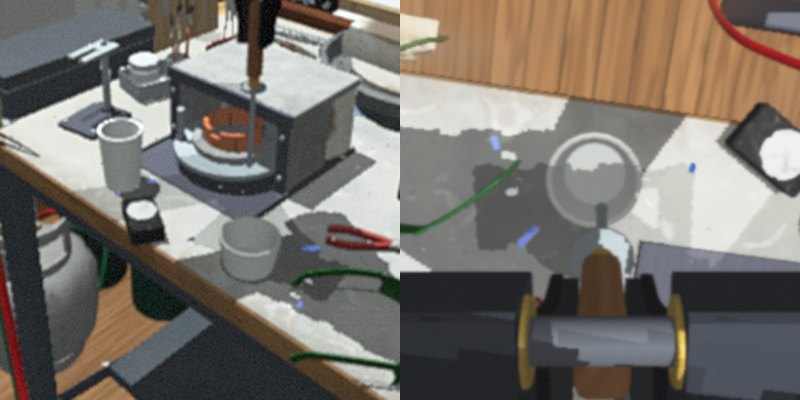

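The rod hangs straight, with its tip at scene (330,248) as predicted, and the flux pot is just below and beside it. Dip now.

```bash
python3 -m jog '[0.0015,-0.0085,0,0,0,0,0, 0,0,-0.06,0,0,0,0, 0,0,-0.06,0,0,0,0, 0,0,-0.05,0,0,0,0, 0,0,-0.04,0,0,0,0]'
python3 -m jog '[0,0,0,0,0,0,0, 0,0,0,0,0,0,0, 0,0,0,0,0,0,0, 0,0,0,0,0,0,0, 0,0,0,0,0,0,0]'
```

```text
clock: 13.3
tool_pos: [420.2, -409.8, 127.4]
tool_rot: [180.0, -0.0, -171.6]
wrist_force: [-0.1, 0.7, -0.2]
finger_gap: 0.169
grasp_force: 25.0
clock: 13.92
tool_pos: [420.4, -410.3, 129.0]
tool_rot: [-180.0, 0.0, -171.7]
wrist_force: [-0.3, 0.9, -0.9]
finger_gap: 0.17
grasp_force: 25.0
```

```bash
python3 -m jog '[0,0,-0.007,0,0,0,0, 0,0,0,0,0,0,0, 0,0,0,0,0,0,0, 0,0,0.05,0,0,0,0, 0,0,0.06,0,0,0,0]'
python3 -m jog '[0,0,0.06,0,0,0,0, 0,0,0.035,0,0,0,0, 0.0335,0.0463,0,0,0,0,0, 0.0335,0.0463,0,0,0,0,0, 0.0335,0.0463,0,0,0,0,0]'
python3 -m jog '[0.0335,0.0463,0,0,0,0,0, 0.0335,0.0463,0,0,0,0,0, 0.0335,0.0463,0,0,0,0,0, 0,0,-0.04,0,0,0,0, 0,0,-0.04,0,0,0,0]'
python3 -m jog '[0,0,0,0,0,0,0, 0,0,0,0,0,0,0, 0,0,0,0,0,0,0, 0,0,0,0,0,0,0, 0,0,0,0,0,0,0]'
python3 - <<'E'
from h import *
s=manip.state();p=np.array(s['tool_pos']);print(p,s['wrist_force'])
grab('scene','s6');grab('top','t6');grab('wrist','w6')
for n in('s6','w6'): print(n,'tip',proj(n,p-[0,0,114]),'notch',proj(n,[540.8,-243.9,63]))
u,v=map(int,proj('s6',[540.8,-243.9,63]))
a=cv2.imread('pics/s6.png')[v-50:v+50,u-50:u+50]
u,v=map(int,proj('w6',[540.8,-243.9,63]))
b=cv2.imread('pics/w6.png')[v-60:v+60,u-60:u+60]
cv2.imwrite('pics/c7.png',np.hstack([cv2.resize(a,(400,400),interpolation=cv2.INTER_CUBIC),cv2.resize(b,(400,400),interpolation=cv2.INTER_CUBIC)]))
E
```

```text
clock: 14.55
tool_pos: [419.8, -409.9, 190.3]
tool_rot: [179.9, -0.1, -171.7]
wrist_force: [0.7, 0.9, 0.3]
finger_gap: 0.168
grasp_force: 25.0
clock: 15.18
tool_pos: [481.0, -326.1, 247.5]
tool_rot: [-180.0, 0.0, -171.7]
wrist_force: [-0.5, -0.8, -1.0]
finger_gap: 0.17
grasp_force: 25.0
clock: 15.8
tool_pos: [541.3, -242.9, 198.9]
tool_rot: [-180.0, 0.0, -171.6]
wrist_force: [0.6, 0.1, -0.6]
finger_gap: 0.167
grasp_force: 25.0
clock: 16.42
tool_pos: [540.9, -243.6, 199.8]
tool_rot: [-180.0, 0.0, -171.7]
wrist_force: [-1.4, -0.2, -0.2]
finger_gap: 0.171
grasp_force: 25.0
[ 540.94978326 -243.61942371  199.79200489] [-1.37446596 -0.23021513 -0.2084818 ]
s6 tip (np.float64(309.60956172415297), np.float64(223.05041046876636)) notch (np.float64(309.45696999694354), np.float64(231.38629074051224))
w6 tip (np.float64(279.28901139038095), np.float64(194.33355920868735)) notch (np.float64(279.1021346557944), np.float64(188.9375629916945))
```

View pics/c7.png

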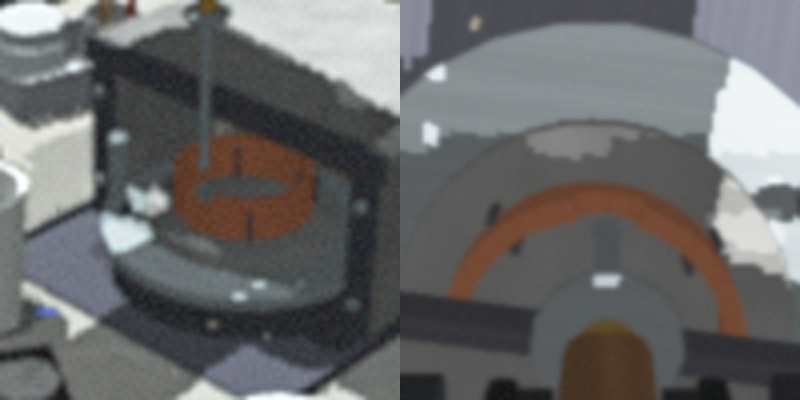

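Scene: the tip is at crop (203,165), just above the notch gap at (200,190). Wrist: the tip is at (605,218), just inside the collar's front at (605,190). Before lowering I'll check the notch's edges from the numbers.

Run:
```python
from h import *
w=cv2.cvtColor(cv2.imread('pics/w6.png'),cv2.COLOR_BGR2HSV)
m=cv2.inRange(w,(3,110,50),(20,255,255))
for u in range(244,320,2):
    r=np.where(m[175:215,u])[0]
    print(u,(r.min()+175,r.max()+175,w[r.min()+176:r.max()+175:2,u,2].tolist()) if len(r) else None)
for n,z in(('w6',63),('w6',72)): print(z,[ray(n,u,190,z).round(1).tolist() for u in(270,281,290)])
g=w[:,:,1]
for v in range(186,206,2): print(v,g[v,270:292].tolist())
```

```text
244 (np.int64(198), np.int64(208), [109, 117, 117, 117, 115])
246 (np.int64(196), np.int64(205), [104, 116, 118, 118])
248 (np.int64(194), np.int64(203), [98, 114, 117, 117])
250 (np.int64(192), np.int64(202), [102, 112, 117, 117, 115])
252 (np.int64(191), np.int64(200), [101, 112, 117, 117])
254 (np.int64(189), np.int64(199), [101, 107, 116, 117, 115])
256 (np.int64(188), np.int64(198), [100, 106, 117, 118, 117])
258 (np.int64(187), np.int64(196), [102, 106, 117, 118])
260 (np.int64(186), np.int64(196), [101, 103, 116, 117, 117])
262 (np.int64(185), np.int64(195), [102, 104, 116, 119, 117])
264 (np.int64(185), np.int64(194), [102, 106, 118, 118])
266 (np.int64(184), np.int64(194), [101, 103, 115, 116, 117])
268 (np.int64(184), np.int64(193), [101, 105, 116, 117])
270 (np.int64(183), np.int64(193), [100, 103, 113, 117, 118])
272 (np.int64(183), np.int64(191), [101, 112, 114, 113])
274 (np.int64(183), np.int64(191), [103, 115, 116, 116])
276 (np.int64(183), np.int64(191), [104, 117, 118, 116])
278 (np.int64(183), np.int64(190), [103, 117, 118])
280 (np.int64(183), np.int64(190), [102,
[... 1488 characters left out ...]
]
190 [137, 144, 140, 139, 138, 137, 138, 139, 138, 136, 133, 132, 140, 142, 140, 143, 143, 141, 139, 142, 139, 141]
192 [140, 132, 99, 68, 57, 55, 50, 48, 40, 28, 17, 12, 22, 55, 87, 107, 115, 125, 135, 140, 138, 140]
194 [84, 66, 35, 9, 6, 3, 6, 9, 12, 21, 21, 18, 21, 18, 12, 3, 9, 25, 36, 70, 112, 139]
196 [3, 9, 6, 3, 3, 3, 6, 12, 15, 18, 19, 22, 21, 24, 18, 9, 3, 3, 9, 25, 66, 99]
198 [6, 6, 3, 3, 6, 3, 6, 15, 19, 22, 19, 24, 22, 19, 12, 6, 3, 6, 3, 0, 3, 6]
200 [6, 3, 3, 6, 3, 3, 3, 6, 15, 18, 16, 18, 18, 15, 6, 6, 3, 6, 3, 6, 3, 3]
202 [3, 3, 0, 3, 3, 3, 3, 9, 15, 12, 18, 18, 18, 16, 12, 6, 3, 3, 6, 6, 6, 3]
204 [3, 3, 6, 0, 3, 3, 0, 6, 12, 18, 16, 16, 22, 16, 12, 3, 6, 0, 3, 3, 3, 0]
```

Run:
```python
from h import *
o=[(u,v) for u,v in zip(list(range(246,270,2))+list(range(294,314,2)),[205,203,202,200,199,198,196,196,195,194,194,193]+[197,197,199,200,201,204,206,207,210,213])]
P=np.array([ray('w6',u,v+.5,72)[:2] for u,v in o])   # inner top rim, r=37
from scipy.optimize import least_squares
f=least_squares(lambda c:np.hypot(*(P-c[:2]).T)-37,[580,-243]);c=f.x;print('centre',c,'rms',np.sqrt(np.mean(f.fun**2)))
e=[ray('w6',271,192.5,72)[:2],ray('w6',290.5,193.5,72)[:2]]
a=[np.degrees(np.arctan2(*(p-c)[::-1]))%360 for p in e];print('notch edges deg',a,'mid',np.mean(a),'(want ~180.7)')
```

```text
centre [ 579.65185038 -240.93667826] rms 0.3098246856917948
notch edges deg [np.float64(195.30613922255014), np.float64(168.68817505050504)] mid 181.9971571365276 (want ~180.7)
```

Fitting the inner rim (0.3 mm rms) puts the notch within about 1.3° of square. The tip is centred on it, so I'll lower it gently.

```bash
python3 -m jog '[-0.0012,0,-0.01,0,0,0,0, 0,0,-0.01,0,0,0,0, 0,0,-0.008,0,0,0,0, 0,0,-0.003,0,0,0,0, 0,0,0,0,0,0,0]'
python3 -m jog '[0,0,-0.0015,0,0,0,0, 0,0,-0.0015,0,0,0,0, 0,0,0,0,0,0,0, 0,0,0,0,0,0,0, 0,0,0,0,0,0,0]'
```

```text
clock: 17.2
tool_pos: [540.1, -243.5, 180.6]
tool_rot: [180.0, -0.0, -171.7]
wrist_force: [0.2, -0.6, -1.8]
finger_gap: 0.171
grasp_force: 25.0
clock: 17.82
tool_pos: [540.1, -243.5, 179.0]
tool_rot: [-180.0, 0.0, -171.7]
wrist_force: [0.0, 0.8, -0.7]
finger_gap: 0.168
grasp_force: 25.0
```

```bash
python3 -m jog '[0,0,-0.0015,0,0,0,0, 0,0,0,0,0,0,0, 0,0,-0.001,0,0,0,0, 0,0,0,0,0,0,0, 0,0,0,0,0,0,0]'
```

```text
clock: 18.45
tool_pos: [540.1, -243.5, 177.4]
tool_rot: [180.0, -0.0, -171.7]
wrist_force: [-0.3, 0.1, -0.5]
finger_gap: 0.17
grasp_force: 25.0
```

```bash
python3 -m jog '[0,0,-0.001,0,0,0,0, 0,0,0,0,0,0,0, 0,0,-0.0005,0,0,0,0, 0,0,0,0,0,0,0, 0,0,0,0,0,0,0]'
python3 - <<'E'
from h import *
print([round(float(manip.state()['wrist_force'][2]),2) for _ in range(3)])
E
```

```text
clock: 19.08
tool_pos: [540.1, -243.5, 176.6]
tool_rot: [-180.0, 0.0, -171.7]
wrist_force: [-0.3, -0.8, 0.5]
finger_gap: 0.168
grasp_force: 25.0
[0.53, 0.53, 0.53]
```

```bash
python3 -m jog '[0,0,-0.001,0,0,0,0, 0,0,0,0,0,0,0, 0,0,0,0,0,0,0, 0,0,0,0,0,0,0, 0,0,0,0,0,0,0]'
```

```text
clock: 19.7
tool_pos: [540.2, -243.6, 176.3]
tool_rot: [-180.0, 0.0, -171.7]
wrist_force: [-0.3, 1.1, 3.6]
finger_gap: 0.169
grasp_force: 25.0
```

Contact is at about 4 N with the tip at the notch floor's height. Now I'll lift the rod and return it over the fork.

```bash
python3 -m jog '[0,0,0.02,0,0,0,0, 0,0,0.05,0,0,0,0, 0,0,0.06,0,0,0,0, 0,0,0.01,0,0,0,0, -0.006,0.04,0,0,0,0,0]'
python3 -m jog '[-0.0114,0.08,0,0,0,0,0, -0.0114,0.08,0,0,0,0,0, -0.0114,0.08,0,0,0,0,0, -0.0114,0.08,0,0,0,0,0, -0.0095,0.051,0,0,0,0,0]'
python3 -m jog '[0,0,0,0,0,0,0, 0,0,0,0,0,0,0, 0,0,0,0,0,0,0, 0,0,0,0,0,0,0, 0,0,0,0,0,0,0]'
python3 - <<'E'
from h import *
s=manip.state();p=np.array(s['tool_pos']);print(p,s['tool_rot'],s['wrist_force'])
grab('wrist','w7');grab('scene','s7');grab('top','t7')
print('tip',proj('w7',p-[0,0,113.5]),'s',proj('s7',p-[0,0,113.5]))
w=cv2.cvtColor(cv2.imread('pics/w7.png'),cv2.COLOR_BGR2GRAY)
for v in range(176,216,3): print(v,w[v,250:312:2].tolist())
E
```

```text
clock: 20.32
tool_pos: [536.6, -219.9, 259.6]
tool_rot: [180.0, 0.0, -171.8]
wrist_force: [-0.7, 0.5, 0.1]
finger_gap: 0.172
grasp_force: 25.0
clock: 20.95
tool_pos: [502.5, 5.0, 259.0]
tool_rot: [180.0, -0.1, -171.6]
wrist_force: [0.3, 0.2, -1.6]
finger_gap: 0.172
grasp_force: 25.0
clock: 21.58
tool_pos: [503.5, 2.6, 259.9]
tool_rot: [180.0, -0.0, -171.7]
wrist_force: [-0.4, -0.1, -0.3]
finger_gap: 0.168
grasp_force: 25.0
[503.48041996   2.58301237 259.85180251] [ 1.79998037e+02 -9.47104326e-03 -1.71733239e+02] [-0.38163375 -0.10782404 -0.32815768]
tip (np.float64(279.3431433497091), np.float64(194.36569359204478)) s (np.float64(230.92236195704388), np.float64(175.5545943675619))
176 [53, 55, 54, 53, 89, 121, 124, 127, 130, 136, 132, 100, 64, 69, 76, 75, 102, 103, 93, 91, 90, 92, 91, 89, 91, 90, 96, 115, 121, 117, 115]
179 [54, 53, 53, 54, 78, 88, 90, 91, 89, 91, 91, 92, 106, 112, 112, 117, 114, 114, 106, 89, 89, 91, 90, 90, 91, 89, 97, 115, 120, 117, 115]
182 [55, 54, 54, 54, 77, 87, 89, 90, 88, 92, 90, 91, 105, 113, 114, 117, 115, 114, 106, 89, 88, 91, 89, 89, 91, 90, 96, 114, 119
[... 838 characters left out ...]
]
203 [55, 54, 54, 54, 61, 84, 87, 89, 88, 89, 88, 91, 70, 66, 77, 79, 78, 86, 107, 93, 93, 118, 154, 134, 137, 185, 155, 114, 117, 116, 111]
206 [54, 54, 57, 60, 66, 85, 88, 90, 89, 88, 89, 89, 72, 74, 79, 78, 78, 84, 106, 173, 197, 204, 204, 202, 208, 207, 154, 133, 137, 115, 111]
209 [58, 54, 79, 90, 85, 86, 88, 90, 87, 89, 89, 88, 77, 79, 81, 80, 80, 82, 96, 163, 192, 203, 204, 203, 207, 206, 188, 202, 205, 163, 113]
212 [56, 54, 68, 84, 85, 87, 86, 90, 87, 84, 82, 86, 87, 86, 88, 87, 88, 88, 86, 88, 93, 129, 175, 196, 207, 206, 162, 177, 182, 132, 110]
215 [62, 56, 57, 72, 64, 83, 86, 84, 85, 87, 89, 88, 88, 89, 89, 87, 88, 88, 89, 88, 89, 87, 88, 105, 158, 172, 134, 112, 113, 113, 111]
```

In the wrist picture the slot spans columns 273 to 287 and the ball is centred at about 280.7, so they are aligned. Lower it in.

```bash
python3 -m jog '[0,0.0004,-0.015,0,0,0,0, 0,0,-0.02,0,0,0,0, 0,0,-0.02,0,0,0,0, 0,0,0,0,0,0,0, 0,0,0,0,0,0,0]'
python3 -m jog '[0,0,-0.03,0,0,0,0, 0,0,-0.04,0,0,0,0, 0,0,-0.04,0,0,0,0, 0,0,-0.02,0,0,0,0, 0,0,0,0,0,0,0]'
python3 -m jog '[0,0,-0.003,0,0,0,0, 0,0,-0.0015,0,0,0,0, 0,0,0,0,0,0,0, 0,0,0,0,0,0,0, 0,0,0,0,0,0,0]'
```

```text
clock: 22.35
tool_pos: [503.7, 3.3, 227.1]
tool_rot: [-180.0, 0.0, -171.7]
wrist_force: [0.3, -0.9, -0.8]
finger_gap: 0.169
grasp_force: 25.0
clock: 22.98
tool_pos: [503.4, 3.2, 148.7]
tool_rot: [-180.0, -0.1, -171.7]
wrist_force: [0.9, 0.2, -0.6]
finger_gap: 0.17
grasp_force: 25.0
clock: 23.6
tool_pos: [503.5, 3.3, 146.4]
tool_rot: [180.0, 0.0, -171.7]
wrist_force: [0.1, 0.2, -0.1]
finger_gap: 0.169
grasp_force: 25.0
```

```bash
python3 -m jog '[0,0,-0.002,0,0,0,0, 0,0,-0.001,0,0,0,0, 0,0,0,0,0,0,0, 0,0,0,0,0,0,0, 0,0,0,0,0,0,0]'
```

```text
clock: 24.22
tool_pos: [503.4, 3.3, 144.4]
tool_rot: [180.0, -0.0, -171.7]
wrist_force: [0.8, 0.4, -0.9]
finger_gap: 0.168
grasp_force: 25.0
```

```bash
python3 -m jog '[0,0,-0.001,0,0,0,0, 0,0,0,0,0,0,0, 0,0,0,0,0,0,0.22, 0,0,0,0,0,0,0.3, 0,0,0,0,0,0,0.5]'
python3 -m jog '[0,0,0,0,0,0,0.6, 0,0,0,0,0,0,0.6, 0,0,0.03,0,0,0,0.6, 0,0,0.06,0,0,0,0.6, 0,0,0.06,0,0,0,0.6]'
python3 -m jog '[0,0,0.04,0,0,0,0.6, 0.0325,-0.002,0,0,0,0,0.6, 0.0325,-0.002,0,0,0,0,0.6, 0,0,0,0,0,0,0.6, 0,0,0,0,0,0,0.6]'
python3 - <<'E'
from h import *
print(manip.state()['tool_pos'])
grab('wrist','w8');grab('scene','s8');grab('top','t8')
w=cv2.cvtColor(cv2.imread('pics/w8.png'),cv2.COLOR_BGR2HSV)
m=cv2.inRange(w,(3,90,85),(20,255,255)); m[:,:260]=0;m[:,330:]=0;m[:100]=0;m[240:]=0
ys,xs=np.where(m);print('handle top',xs.min(),xs.max(),ys.min(),ys.max(),ray('w8',(xs.min()+xs.max())/2,(ys.min()+ys.max())/2,228))
# rod/stand changed vs start in scene view, pots, hearth in top view
d=cv2.absdiff(cv2.imread('pics/s8.png'),cv2.imread('pics/s4.png')).max(2)
s0=cv2.cvtColor(cv2.imread('pics/scene0.png'),cv2.COLOR_BGR2HSV);s8=cv2.cvtColor(cv2.imread('pics/s8.png'),cv2.COLOR_BGR2HSV)
for n,h in(('s0',s0),('s8',s8)):
    k=cv2.inRange(h,(3,110,40),(20,255,255))[140:185,215:245]; y,x=np.where(k);print(n,x.mean()+215,y.mean()+140,y.min()+140,y.max()+140,len(x))
t3=cv2.imread('pics/t3.png');t8=cv2.imread('pics/t8.png');t0=cv2.imread('pics/top0.png')
D=cv2.absdiff(t3,t8).max(2)
for nm,(a,b,c,e) in dict(hearth=(179,230,235,345),rinse=(228,268,228,268),flux=(232,276,340,388)).items(): print(nm,(D[a:b,c:e]>30).sum())
E
```

```text
clock: 24.85
tool_pos: [503.5, 3.3, 143.9]
tool_rot: [180.0, 0.0, -171.7]
wrist_force: [-0.5, 0.1, -0.1]
finger_gap: 0.34
grasp_force: 0.0
clock: 25.48
tool_pos: [503.2, 3.2, 234.7]
tool_rot: [-180.0, -0.0, -171.7]
wrist_force: [0.6, 1.2, -0.2]
finger_gap: 0.596
grasp_force: 0.0
clock: 26.1
tool_pos: [541.9, 0.9, 257.6]
tool_rot: [180.0, -0.1, -171.7]
wrist_force: [0.5, 0.7, 0.1]
finger_gap: 0.597
grasp_force: 0.0
[541.87228554   0.87216756 257.60796552]
handle top 283 304 153 174 [503.27429446   4.43191754 228.        ]
s0 229.73103448275862 161.2551724137931 146 179 145
s8 229.3695652173913 161.05797101449275 146 179 138
hearth 28
rinse 27
flux 0
```

Run:
```python
from h import *
a=cv2.imread('pics/t3.png');b=cv2.imread('pics/t8.png')
D=cv2.absdiff(a,b).max(2)>30; y,x=np.where(D[170:280,225:345]); print(sorted(set(zip((x+225).tolist(),(y+170).tolist())))[::6])
for i in(a,b): print(cv2.cvtColor(i,cv2.COLOR_BGR2HSV)[192,264:312:2,1])
```

```text
[(225, 215), (225, 228), (226, 216), (226, 232), (227, 231), (227, 237), (228, 236), (229, 238), (230, 240), (239, 262), (241, 265), (243, 269), (245, 273), (246, 278), (272, 175), (273, 173), (274, 171), (276, 191), (277, 195), (282, 191), (284, 186), (285, 187)]
[  5   7  10   8  32 102 142 132 122  99  57  47  48  75 113 117 137 116
  28   6   9   6  10  14]
[  7   7  10   8  35 105 138 138 123 115  60  46  48  76 112 118 137 114
  31   6   9   7   9  14]
```

The notch hasn't moved; the only differences are along a shadow edge. Handing in.

```bash
python3 -c "
from plant import manip
print(manip.finish_job())"
```

```text
the job is handed in; nothing more can be done
None
```

The job is done and handed in at about 26 s: the notch faces out to within about 1.5° (measured), the rod was dipped in the flux pot, touched to the notch floor at about 4 N and hung back in the fork, and neither pot looks moved in the final pictures.

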